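Tally two arrivals on their counters

ROBOT

A 6-joint arm with a two-finger parallel gripper is mounted at the origin on a cart in front of the work surface, level with it; the furniture and walls round the work are solid. World frame = base frame: x ahead of the robot, y to its left, z up, the work surface at z = 0. Lengths are in mm, angles in rad, forces in N, time in s.
With the tool pointing down it reaches from about 350 to 875 mm from the base axis. Payload 4.2 kg.
Tool frame: the origin (TCP) lies on the centre line of the jaws, within the pads' length; the fingertips stand 17 mm ahead of it and the grasp point (between the pads) lies 2 mm behind it (env.finger_overhang is the distance from the TCP to the fingertips, in mm); z points along the fingers, y is the line along which they close (so a half turn about z gives the same grasp; the last joint's range is limited). The gripper opens to 85 mm and grips with 20 to 120 N. Pads are 22 mm wide; open, the fingers measure 114 mm over their backs; the gripper's body (76 mm by 85 mm) begins 54 mm behind the grasp point. The pads swing forward as they close: fully open they stand 13 mm farther back than shut.
Start: joints at [-1.032, 0.385, 0.008, 0, -1.194, -0.259], TCP at [172.618, -600.668, 248.312] pointing down, gripper open.
Joint ranges: [-3.14, 3.14], [-1.21, 2.06], [-1.07, 1.41], [-3.16, 2.05], [-2.99, -0.16], [-3.1, 3.1]. Speed limits (rad/s): [2.79, 2.79, 3.14, 3.14, 3.14, 3.14].

INTERFACE

Orientations are given as [roll, pitch, yaw] about the fixed x, y, z axes, in that order (R = Rz(yaw) Ry(pitch) Rx(roll)).
In Python, from plant import env gives the robot as it stands. The module is installed in compiled form; this text tells all that it offers.
- The arm moves only by the tool send_rows, never from a script. Its argument "deltas" is a list that holds one entry, the list of rows, each a list of 4 numbers: the shift along the tool's x, y, z in m, then the turn about the tool's z in rad. A call has 1 to 12 rows; each row is the pose to reach, as a shift and turn from the pose commanded when the call began, along the tool's axes at that moment; what a row does not reach only later rows make up. A row lasts 1/10 s, in which the tool goes at most 50 mm and 8.59 degrees, less where a joint would pass 70% of its speed; a pose out of reach is approached as far as the arm can. A call with a gripper value outside its range is refused whole. "claw" is the opening, from 0 (shut) to 1 (fully open), set as the call begins (left out, the last holds). The fingers move at their own pace and stop on an object; "squeeze" is the grip in N (left out, the last holds). Time passes only in rows, so rows that repeat a pose let the fingers close. It gives the time, the measured TCP pose, the force, the opening and the grip force at its end, in the units of the state.
- env.get_obs(): the state, without advancing time (a new reading comes with each control period).
- env.get_image(name): name is "scene" or "top"; returns the picture (384x512x3 uint8, red, green, blue); there is no depth.
- env.camera_info(name): a dict with "fx", "fy", "cx", "cy" (pixels), "dist" ([k1, k2, p1, p2, k3] as OpenCV has them; the pictures are not rectified), "R" (3x3) and "t" (3): a world point X has camera coordinates R X + t. Camera axes: x right, y down, z forward; pixel columns grow to the right and rows downward; lengths in mm; the calibration is good to about 2 mm. A picture is of the moment at which its call begins. camera_info takes no time and is no camera call.
- env.close_job(): hands the job in; it is judged then, once.
The state is a dict: "time_s": time; "q": joint angles; "dq": joint speeds; "joint_torque": joint torques, N m; "ee_pos": TCP position; "ee_rot": TCP orientation; "ft_force": force on the tool from outside, world axes, zero at the start; "moment": the same for the moment, N m; "width": finger opening in mm; "grasp_force": force on a finger pad.
Only numpy, scipy, OpenCV 4.12 (cv2) and the standard library are available. Lean on these libraries where they do the work, as an engineer would, in place of code of your own. Each camera call takes 0.05 s, during which the arm holds its last target. There are 200 camera calls.

TASK

Each of the three lots on the desk has its own tally counter standing in front of it. Press down the front end of the lever on the counter in front of the open carton of vials and let it spring back, then do the same on the counter in front of the foam tube rack. Press gently with the fingertips, without lifting or shoving the counters, leave the counter of the closed carton and everything else alone, and finish with the hand withdrawn upward, well clear of the counters.

Things in the scene. Friction and masses are not known exactly. Their poses are not given: they have to be found in the camera images.
- vial_box: Open-topped brown cardboard carton standing full of black- and white-capped glass vials, 147 x 148 mm, about 64 mm high to the caps. Origin: centre of its underside; z up, its -x side roughly faces the robot.
- tube_rack: Pale foam rack with rows of tube pockets in its top, 111 x 208 mm, 47 mm high. Origin: centre of its underside; z up, its -x side roughly faces the robot.
- closed_carton: Closed flat brown cardboard carton, 146 x 133 mm, 45 mm high. Origin: centre of its underside; z up, its -x side roughly faces the robot.
- counter_vials: Small loose bench tally counter, 64 x 66 mm, 44 mm high, about 200 to 350 g, standing about 25 to 50 mm in front of (on the robot's side of) the open-topped cardboard carton full of capped vials; all three counters look alike. Origin: centre of its underside; z up, -x is its front with the number window (roughly towards the robot). Its flat housing top is 34 mm above the table. The knob on its -y side is fixed.
- counter_rack: Small loose bench tally counter, 64 x 66 mm, 44 mm high, about 200 to 350 g, standing about 25 to 50 mm in front of (on the robot's side of) the pale foam tube rack; all three counters look alike. Origin: centre of its underside; z up, -x is its front with the number window (roughly towards the robot). Its flat housing top is 34 mm above the table. The knob on its -y side is fixed.
- counter_carton: Small loose bench tally counter, 64 x 66 mm, 44 mm high, about 200 to 350 g, standing about 25 to 50 mm in front of (on the robot's side of) the closed flat cardboard carton; all three counters look alike. Origin: centre of its underside; z up, -x is its front with the number window (roughly towards the robot). Its flat housing top is 34 mm above the table. The knob on its -y side is fixed.
- counter_vials_tab (a point): Point on top of this counter's press lever (a flat tab on the housing, 30 mm long along the counter's x, 18 mm wide): on the tab's centre line, 5 mm to the +y side of the counter's middle, 2 mm from its free front (-x) end, 23 mm in front of its hinge; 42 mm above the table when up. Press straight down at this front end; it sinks about 8 mm before it reaches the housing.
- counter_vials_lever (a joint): Angle of that lever in rad: 0 up (as sprung), growing as its front end is pressed down; a press counts above 0.15 (front end about 3.5 mm down), the stop is at 0.38. Half way down takes about 2 to 4 N at the front end, more nearer the hinge. A spring brings it back up within a second of letting go.
- counter_rack_tab (a point): Point on top of this counter's press lever (a flat tab on the housing, 30 mm long along the counter's x, 18 mm wide): on the tab's centre line, 5 mm to the +y side of the counter's middle, 2 mm from its free front (-x) end, 23 mm in front of its hinge; 42 mm above the table when up. Press straight down at this front end; it sinks about 8 mm before it reaches the housing.
- counter_rack_lever (a joint): Angle of that lever in rad: 0 up (as sprung), growing as its front end is pressed down; a press counts above 0.15 (front end about 3.5 mm down), the stop is at 0.38. Half way down takes about 2 to 4 N at the front end, more nearer the hinge. A spring brings it back up within a second of letting go.
- counter_carton_tab (a point): Point on top of this counter's press lever (a flat tab on the housing, 30 mm long along the counter's x, 18 mm wide): on the tab's centre line, 5 mm to the +y side of the counter's middle, 2 mm from its free front (-x) end, 23 mm in front of its hinge; 42 mm above the table when up. Press straight down at this front end; it sinks about 8 mm before it reaches the housing.
- counter_carton_lever (a joint): Angle of that lever in rad: 0 up (as sprung), growing as its front end is pressed down; a press counts above 0.15 (front end about 3.5 mm down), the stop is at 0.38. Half way down takes about 2 to 4 N at the front end, more nearer the hinge. A spring brings it back up within a second of letting go.
- vial: Capped glass vial, 15 mm across, 45 mm high, standing loose between the counters. Origin: centre of its underside. A bystander.
- cryo_tube: Capped short tube, 17 mm across, 28 mm high, standing loose between the counters. Origin: centre of its underside. A bystander.
- timer: White square bench timer, 62 x 62 mm, 20 mm high, at the left of the work. Origin: centre of its underside. A bystander.
- stapler: Desk stapler, 40 x 148 mm, 47 mm high, at the right of the work. Origin: centre of its underside. A bystander.
- marker: Marker pen, 131 mm long, 16 mm thick, lying at the left. Origin: its underside, mid-length. A bystander.
Things that resemble listed ones, but are neither listed nor needed, are in the scene too. Leave any pink look-alike of the counter_vials alone.

How it is judged:
By the outcome, as a careful person would: the job done as asked, in the order asked, and still so for the second after the job is handed in, with the robot touching nothing.
It also fails if it takes over 48 s, if anything falls off the work surface, if the arm or the gripper's body presses on something with over 40 N, if the wrist force passes 120 N, or if a joint passes its speed limit or range.

## Working session

There is one attempt and no reset: what is moved stays moved. The work goes in short steps, Python scripts to look and compute and a tool call to move; the robot and the scene stay as the last step left them, time stands still between calls to the robot, and variables do not carry over. Pictures are saved under pics/ and viewed, at most 10 in all, crops included, and the job is handed in when it is done.

Besides the shell and the picture viewer there is one more tool, called after "Call:" by a JSON object that holds its "method" and its "body", one argument or row to a line. send_rows: Moves the arm, as the interface text tells. Its arguments: {"type":"object","properties":{"deltas":{"type":"array","items":{"type":"array","items":{"type":"array","items":{"type":"number"}}}},"claw":{"type":"number"},"squeeze":{"type":"number"}},"required":["deltas"]}

```bash
mkdir -p pics; cat > h.py <<'E'
import numpy as np, cv2
from plant import env
def ray(cam,uv,z):
    c=env.camera_info(cam); K=np.array([[c['fx'],0,c['cx']],[0,c['fy'],c['cy']],[0,0,1.]])
    p=cv2.undistortPoints(np.array(uv,float).reshape(-1,1,2),K,np.array(c['dist'],float)).reshape(-1,2)
    R=np.array(c['R']);t=np.array(c['t']).ravel(); o=-R.T@t
    d=np.c_[p,np.ones(len(p))]@R
    return o+d*((z-o[2])/d[:,2])[:,None]
def proj(cam,X):
    c=env.camera_info(cam); K=np.array([[c['fx'],0,c['cx']],[0,c['fy'],c['cy']],[0,0,1.]])
    return cv2.projectPoints(np.array(X,float).reshape(-1,1,3),cv2.Rodrigues(np.array(c['R'],float))[0],np.array(c['t'],float).ravel(),K,np.array(c['dist'],float))[0].reshape(-1,2)
def save(cam,name):
    im=env.get_image(cam)[:,:,::-1]; cv2.imwrite(name,im); return im
E
python3 - <<'E'
from h import *
a=save('top','pics/top0.png'); b=save('scene','pics/scene0.png')
cv2.imwrite('pics/top0b.png',cv2.resize(a,(800,600),interpolation=cv2.INTER_CUBIC))
cv2.imwrite('pics/scene0b.png',cv2.resize(b,(800,600),interpolation=cv2.INTER_CUBIC))
for c in('top','scene'):
    i=env.camera_info(c);print(c,-np.array(i['R']).T@np.array(i['t']).ravel(),i['fx'])
o=env.get_obs();print(o['ee_pos'],o['ee_rot'],o['ft_force'],o['time_s'])
E
```

```text
top [ -49.36610887  316.64054829 1880.32830658] 437.2539627577858
scene [-195.86838767  719.44645939 1251.04674488] 432.9110271280939
[ 172.48699509 -600.22538181  247.32912332] [ 3.13964616e+00 -9.93528347e-05 -2.86194722e+00] [ 0.13705436 -0.56089122 -0.34969524] 0.1
```

View pics/top0b.png

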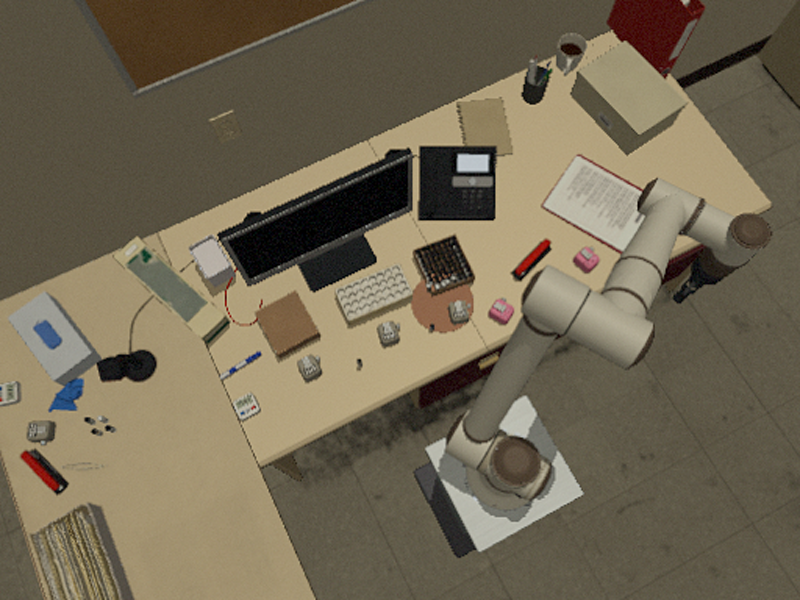

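View pics/scene0b.png

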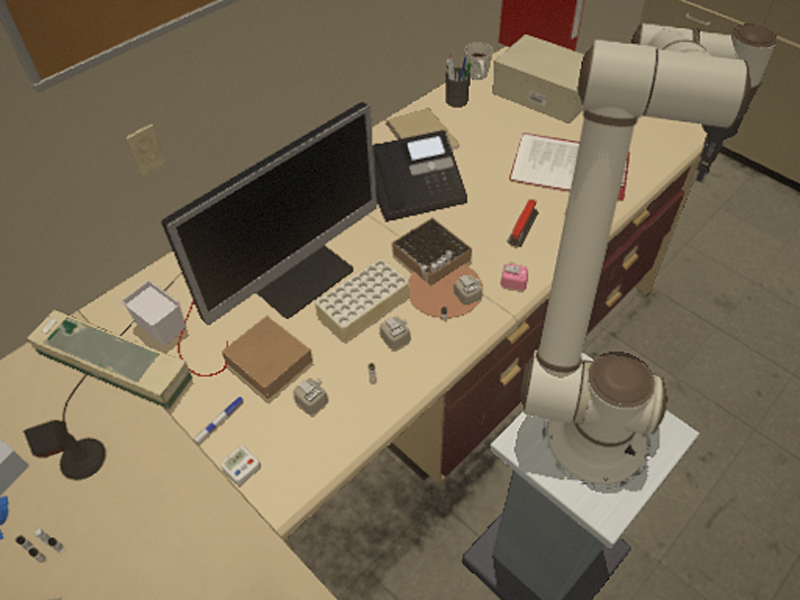

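The top view (800x600) shows these things that could be taken for the wanted counters:
- Grey counter at (458,311), in front of the vial carton at (443,263).
- Grey counter at (388,332), in front of the foam rack at (373,292).
- Grey counter at (309,366), in front of the closed carton at (288,323).
- Stray grey counter at (40,430), and pink look-alikes at (501,310) and (586,258).

I choose (458,311) first, then (388,332). In the scene view they are at (467,288) and (395,332). I'll check both in a close crop.

```bash
python3 - <<'E'
from h import *
out=[]
for f,cs in (('pics/top0.png',[(293,199),(248,213)]),('pics/scene0.png',[(299,184),(253,212)])):
    im=cv2.imread(f)
    r=[cv2.resize(im[y-18:y+19,x-24:x+25],None,fx=8,fy=8,interpolation=cv2.INTER_CUBIC) for x,y in cs]
    out.append(np.hstack(r))
    for x,y in cs: print(f,(x,y),ray(f[5:-5].replace('0',''),[(x,y)],20).round(0))
o=np.vstack(out);print(o.shape);cv2.imwrite('pics/crop.png',o)
E
```

```text
pics/top0.png (293, 199) [[ 443. -105.   20.]]
pics/top0.png (248, 213) [[477. 104.  20.]]
pics/scene0.png (299, 184) [[ 444. -110.   20.]]
pics/scene0.png (253, 212) [[476. 100.  20.]]
(592, 784, 3)
```

View pics/crop.png

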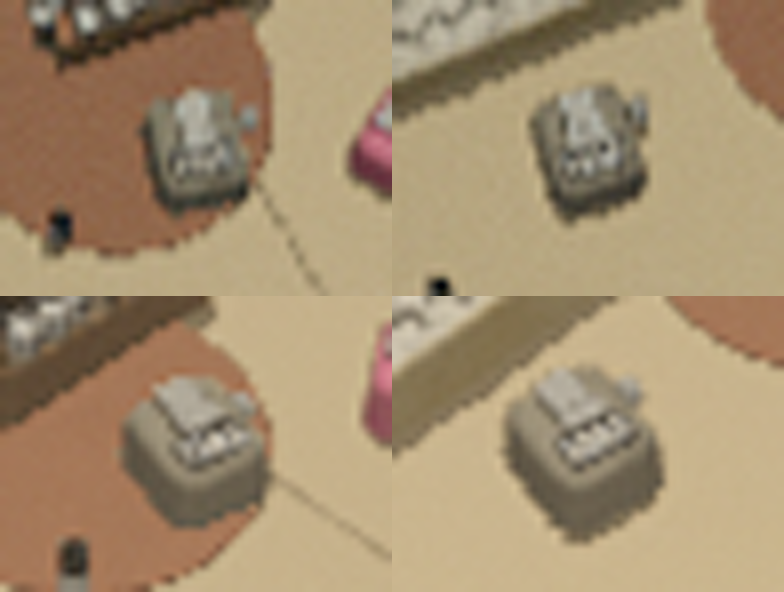

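The crops confirm both choices. Each is a grey counter with its knob on the right and its lever tab behind the white digit window, with the vial carton behind the left one and the foam rack behind the right one. The pink one stays separate. Next I'll measure the tabs.

```bash
python3 - <<'E'
from h import *
def px(c,cx,cy,ox,oy): return ((c[0]-ox+.5)/8-.5+cx-24,(c[1]-oy+.5)/8-.5+cy-18)
S={'vials':[(152,393),(182,376),(232,408),(188,428)],'rack':[(535,387),(556,371),(608,403),(570,421)]}  # backL backR frontR frontL
C={'vials':((299,184,0,296),(293,199,0,0)),'rack':((253,212,392,296),(248,213,392,0))}
K={'vials':((241,402),(249,118)),'rack':((628,388),(638,106))}
for n in S:
    P=ray('scene',[px(c,*C[n][0]) for c in S[n]],42)
    fr=(P[2]+P[3])/2; bk=(P[0]+P[1])/2; d=bk-fr
    print(n,'corners',P[:,:2].round(0).tolist(),'front',fr.round(1),'len',np.linalg.norm(d).round(1),'wid',np.linalg.norm(P[2]-P[3]).round(1),'yaw',np.degrees(np.arctan2(d[1],d[0])).round(1))
    for i,cam in enumerate(('scene','top')):
        print(' knob',cam,ray(cam,[px(K[n][i],*C[n][i])],24).round(1))
    # grey mask in top view
    for cam,(cx,cy,_,_) in zip(('scene','top'),C[n]):
        im=cv2.imread(f'pics/{cam}0.png'); h=cv2.cvtColor(im,cv2.COLOR_BGR2HSV)
        m=np.zeros(im.shape[:2],np.uint8); w=h[cy-14:cy+15,cx-14:cx+15]
        m[cy-14:cy+15,cx-14:cx+15]=((w[...,1]<62))*255
        k,l,s,ce=cv2.connectedComponentsWithStats(m); j=l[cy,cx]
        print(' mask',cam,s[j],ce[j],ray(cam,[ce[j]],28).round(1))
for c in ('vials','rack'):pass
E
```

```text
vials corners [[467.0, -104.0], [464.0, -121.0], [434.0, -123.0], [441.0, -99.0]] front [ 437.5 -111.    42. ] len 27.9 wid 24.0 yaw -3.5
 knob scene [[ 442.9 -140.8   24. ]]
 knob top [[ 443.8 -139.4   24. ]]
 mask scene [291 176  17  13 124] [299.28225806 181.83870968] [[ 445.7 -112.9   28. ]]
 mask top [287 192  14  15 144] [293.54166667 199.03472222] [[ 439.9 -105.5   28. ]]
rack corners [[502.0, 105.0], [502.0, 93.0], [473.0, 89.0], [478.0, 108.0]] front [475.4  98.6  42. ] len 26.8 wid 19.1 yaw 0.8
 knob scene [[482.3  67.9  24. ]]
 knob top [[485.   68.5  24. ]]
 mask scene [244 203  18  15 151] [252.19205298 209.30463576] [[481.9  97.8  28. ]]
 mask top [242 206  14  15 144] [248.45138889 212.4375    ] [[476.6 101.9  28. ]]
```

Call:
{"method": "send_rows", "body": {
  "deltas": [
    [[-0.03,0.03,0,0.02],[-0.06,0.065,0,0.05],[-0.095,0.1,0,0.08],[-0.13,0.135,0,0.11],[-0.165,0.17,0,0.14],[-0.2,0.206,0,0.17],[-0.235,0.242,0,0.2],[-0.27,0.278,0,0.23],[-0.305,0.315,0,0.26],[-0.34,0.35,0,0.28],[-0.37,0.38,0.02,0.28],[-0.386,0.398,0.04,0.28]]
  ],
  "claw": 0,
  "squeeze": 20
}}

```text
time_s: 1.3
ee_pos: [435.2, -108.9, 208.3]
ee_rot: [3.141, 0.002, -3.139]
ft_force: [-0.5, -0.4, -1.0]
width: -0.2
grasp_force: 0.0
```

```bash
python3 - <<'E'
from h import *
o=env.get_obs();print(o['ee_pos'],o['ee_rot'],o['ft_force'],o['width'],o['time_s'],env.finger_overhang)
E
```

```text
[ 435.19564213 -108.89371741  208.27905741] [ 3.14115412e+00  2.44960598e-03 -3.13885303e+00] [-0.5483517  -0.4062337  -1.00479985] -0.24123338127915325 1.3 17.0
```

Call:
{"method": "send_rows", "body": {
  "deltas": [
    [[0,-0.001,0.03,0],[0.001,-0.002,0.07,0],[0.001,-0.002,0.105,0],[0.001,-0.002,0.125,0],[0.001,-0.002,0.132,0],[0.001,-0.002,0.132,0],[0.001,-0.002,0.132,0]]
  ]
}}

```text
time_s: 2.0
ee_pos: [433.5, -113.6, 77.2]
ee_rot: [-3.142, 0.002, -3.142]
ft_force: [-0.4, -0.1, 1.0]
width: 0.2
grasp_force: 0.0
```

```bash
python3 - <<'E'
from h import *
o=env.get_obs();print(o['ee_pos'],o['ft_force'])
a=save('top','pics/top1.png'); b=save('scene','pics/scene1.png')
f=lambda im,x,y:cv2.resize(im[y-22:y+23,x-24:x+25],None,fx=8,fy=8,interpolation=cv2.INTER_CUBIC)
cv2.imwrite('pics/crop1.png',np.hstack([f(a,293,199),f(b,299,184)]))
E
```

```text
[ 433.5331253  -113.55330789   77.17975255] [-0.41326657 -0.09185413  0.95520538]
```

View pics/crop1.png

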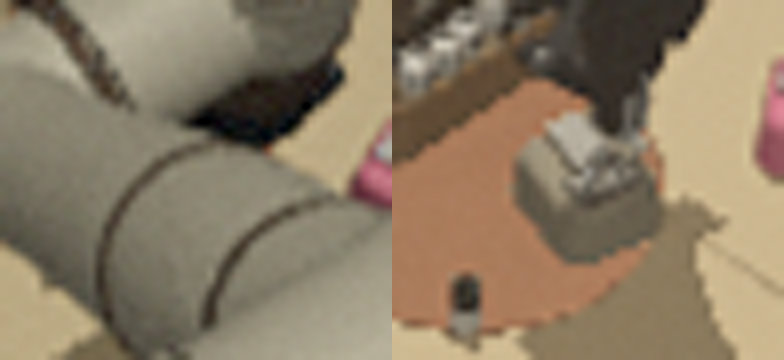

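The scene crop shows the fingertip just behind and above the window, with its lowest end near crop (620,150). In the top view the arm hides it. I'll check that against the projected tip.

```bash
python3 - <<'E'
from h import *
X=[[433.5,-113.5,60],[444,-113.5,60],[422,-113.5,60],[433.5,-99,60],[433.5,-128,60],[433.5,-113.5,110]]
p=proj('scene',X); print(((p-[275,162]+.5)*8+[392,0]).round(0))
p=proj('scene',[[439,-111,42],[437,-111,42]]); print(((p-[275,162]+.5)*8+[392,0]).round(0))
a=cv2.imread('pics/scene0.png').astype(int);b=cv2.imread('pics/scene1.png').astype(int)
d=(np.abs(a-b).sum(2)>90)
for y in range(168,192): print(y,''.join('#' if v else '.' for v in d[y,285:320]))
E
```

```text
[[615. 130.]
 [598. 118.]
 [634. 144.]
 [594. 148.]
 [636. 113.]
 [621.  56.]]
[[600. 153.]
 [603. 155.]]
168 ........#....############..........
169 ...........#############...........
170 .........###############...........
171 ........###############............
172 ..........#############............
173 ............##########.............
174 ..............########.............
175 ...............####.##.............
176 ...............####.##.............
177 ...............#######.............
178 ................#####..............
179 ...................................
180 ................##.................
181 ...............##..................
182 ..................###..............
183 ................######.............
184 ...............########............
185 ...............###..##.............
186 .............###..##...............
187 ............#...##......#####......
188 ............####........######.....
189 ........................########...
190 .......................####.###....
191 .......................######......
```

Call:
{"method": "send_rows", "body": {
  "deltas": [
    [[-0.003,0.002,0.003,0],[-0.003,0.002,0.008,0],[-0.003,0.002,0.012,0],[-0.003,0.002,0.015,0],[-0.003,0.002,0.017,0],[-0.003,0.002,0.0185,0],[-0.003,0.002,0.02,0],[-0.003,0.002,0.0205,0],[-0.003,0.002,0.0205,0]]
  ]
}}

```text
time_s: 3.0
ee_pos: [435.1, -111.6, 55.7]
ee_rot: [3.142, -0.001, 3.141]
ft_force: [-2.5, 1.6, 1.9]
width: 0.1
grasp_force: 1.6
```

```bash
python3 - <<'E'
from h import *
o=env.get_obs();print(o['ee_pos'],o['ft_force'],o['moment'])
b=save('scene','pics/scene2.png')
f=lambda im,x,y:cv2.resize(im[y-22:y+23,x-24:x+25],None,fx=12,fy=12,interpolation=cv2.INTER_CUBIC)
cv2.imwrite('pics/crop2.png',f(b,299,184))
E
```

```text
[ 435.06152837 -111.55491151   55.68294998] [-2.54384517  1.61312659  1.89883072] [0.324791   0.74233492 0.00497895]
```

View pics/crop2.png

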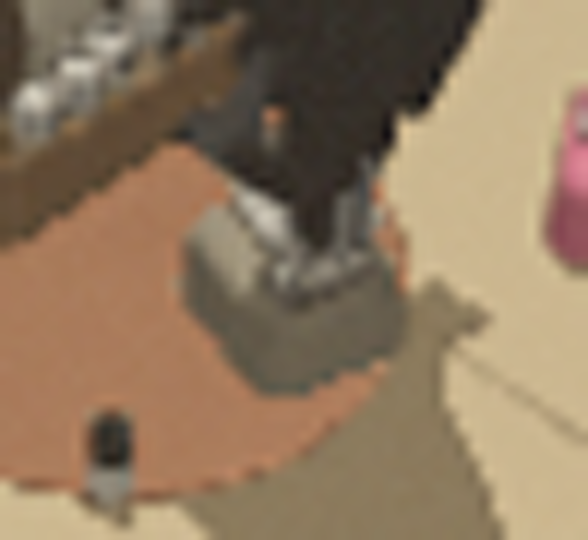

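The tip sits on the tab's front end at crop (310,245), and force is starting. I'll press deeper.

Call:
{"method": "send_rows", "body": {
  "deltas": [
    [[0,0,0.001,0],[0,0,0.002,0],[0,0,0.003,0],[0,0,0.003,0]]
  ]
}}

```text
time_s: 3.45
ee_pos: [435.1, -111.6, 52.8]
ee_rot: [-3.142, -0.001, 3.141]
ft_force: [-2.8, 3.1, 5.3]
width: -0.0
grasp_force: 2.9
```

```bash
python3 - <<'E'
from h import *
o=env.get_obs();print(o['ee_pos'],o['ft_force'],o['moment'])
E
```

```text
[ 435.1071954  -111.62187074   52.77401777] [-2.81008523  3.12132429  5.30816176] [0.37914682 1.02434802 0.04671569]
```

Call:
{"method": "send_rows", "body": {
  "deltas": [
    [[0,0,-0.003,0],[0,0,-0.01,0],[0,0,-0.03,0],[0,0,-0.07,0],[-0.005,0.03,-0.09,0],[-0.013,0.07,-0.09,0],[-0.021,0.115,-0.09,0],[-0.029,0.16,-0.09,0],[-0.036,0.195,-0.085,0],[-0.038,0.209,-0.065,0],[-0.038,0.209,-0.035,0],[-0.038,0.209,-0.022,0]]
  ]
}}

```text
time_s: 4.65
ee_pos: [473.4, 98.1, 73.3]
ee_rot: [-3.141, -0.001, -3.141]
ft_force: [0.6, 0.0, 1.2]
width: -0.1
grasp_force: 0.0
```

Call:
{"method": "send_rows", "body": {
  "deltas": [
    [[0,0,0,0],[0,0,0,0],[0,0,0,0]]
  ]
}}

```text
time_s: 4.95
ee_pos: [474.8, 97.8, 76.1]
ee_rot: [3.14, 0.003, 3.141]
ft_force: [-1.2, -0.2, 0.1]
width: -0.1
grasp_force: 0.0
```

```bash
python3 - <<'E'
from h import *
o=env.get_obs();print(o['ee_pos'],o['ft_force'],o['moment'])
b=save('scene','pics/scene3.png');t=save('top','pics/top3.png')
f=lambda im,x,y:cv2.resize(im[y-22:y+23,x-24:x+25],None,fx=8,fy=8,interpolation=cv2.INTER_CUBIC)
cv2.imwrite('pics/crop3.png',np.hstack([f(b,299,184),f(b,253,206)]))
E
```

```text
[474.8138111   97.83149013  76.05601165] [-1.21183654 -0.17433259  0.10402738] [ 0.06188093 -0.03307223 -0.0379473 ]
```

View pics/crop3.png

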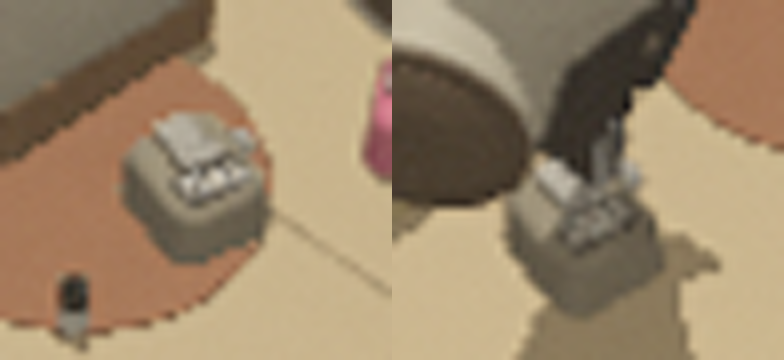

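The left crop shows the vials counter unmoved with its tab up. The right crop shows the tip at about (600,185), above the rack counter's tab front. Pressing now.

Call:
{"method": "send_rows", "body": {
  "deltas": [
    [[0,0,0.005,0],[0,0,0.01,0],[0,0,0.014,0],[0,0,0.016,0],[0,0,0.0175,0],[0,0,0.0185,0],[0,0,0.0195,0],[0,0,0.0195,0]]
  ]
}}

```text
time_s: 5.85
ee_pos: [473.2, 97.3, 55.2]
ee_rot: [-3.141, -0.001, 3.141]
ft_force: [-2.8, -0.4, 2.7]
width: -0.0
grasp_force: 1.9
```

Call:
{"method": "send_rows", "body": {
  "deltas": [
    [[0,0,0.001,0],[0,0,0.002,0],[0,0,0.003,0],[0,0,0.003,0],[0,0,0.003,0]]
  ]
}}

```text
time_s: 6.35
ee_pos: [473.3, 97.2, 52.4]
ee_rot: [-3.141, -0.001, 3.141]
ft_force: [-4.9, 0.9, 6.0]
width: -0.1
grasp_force: 3.4
```

```bash
python3 - <<'E'
from h import *
o=env.get_obs();print(o['ee_pos'],o['ft_force'],o['moment'])
b=save('scene','pics/scene4.png')
f=lambda im,x,y:cv2.resize(im[y-22:y+23,x-24:x+25],None,fx=8,fy=8,interpolation=cv2.INTER_CUBIC)
cv2.imwrite('pics/crop4.png',np.hstack([f(b,253,206)]))
E
```

```text
[473.31409503  97.20750719  52.41183376] [-4.90359676  0.8553556   6.02150054] [0.10343648 1.23122469 0.03056324]
```

View pics/crop4.png

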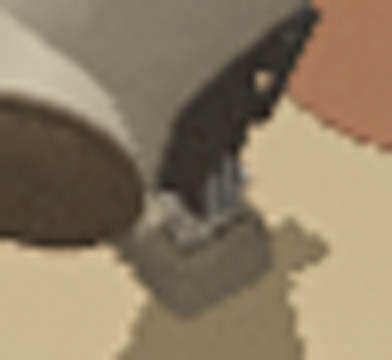

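The tip is on the tab at crop (200,215), with the same force profile as the first press. Withdrawing upward.

Call:
{"method": "send_rows", "body": {
  "deltas": [
    [[0,0,-0.003,0],[0,0,-0.01,0],[0,0,-0.03,0],[0,0,-0.07,0],[0,0,-0.11,0],[0,0,-0.15,0],[0,0,-0.18,0],[0,0,-0.2,0],[0,0,-0.2,0],[0,0,-0.2,0],[0,0,-0.2,0],[0,0,-0.2,0]]
  ]
}}

```text
time_s: 7.6
ee_pos: [473.3, 97.2, 251.1]
ee_rot: [-3.14, -0.002, 3.141]
ft_force: [0.6, -0.3, -0.3]
width: 0.1
grasp_force: 0.0
```

```bash
python3 - <<'E'
from h import *
o=env.get_obs();print(o['ee_pos'],o['ft_force'])
b=save('scene','pics/scene5.png');a=cv2.imread('pics/scene0.png')
f=lambda im,x,y:cv2.resize(im[y-22:y+23,x-24:x+25],None,fx=7,fy=7,interpolation=cv2.INTER_CUBIC)
cv2.imwrite('pics/crop5.png',np.vstack([np.hstack([f(i,299,184),f(i,253,206)]) for i in (a,b)])[:600])
E
```

```text
[473.30366729  97.19233863 251.05598763] [ 0.57654843 -0.34101721 -0.30299832]
```

View pics/crop5.png

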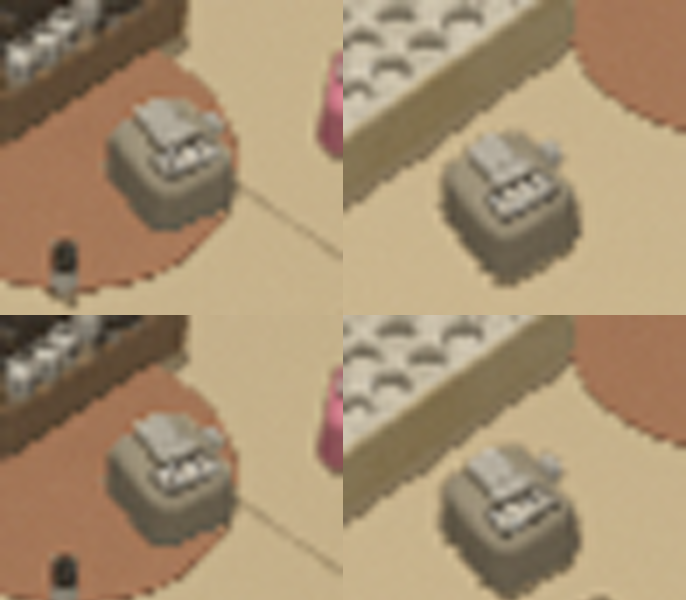

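Comparing before (top row) with after (bottom row), both counters stand where they were with their tabs back up. The hand is at 251 mm with no contact force, so I'm handing in.

```bash
python3 -c "
from plant import env
print(env.close_job())"
```

```text
the job is handed in; nothing more can be done
None
```

I pressed the vial-carton counter's lever and then the foam-rack counter's, to about 6 mm down at 5–6 N by the arm's own readings; both tabs look sprung back, neither counter visibly moved, the hand is clear above, and the job is handed in (no verdict was shown).

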